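# Draw the bottom blank from the magazine and clamp it in the fixture

## Task

Draw the bottom spectacle-front blank, the one whose end sticks out under the gate, from beneath the stack in the magazine, so that the other four settle squarely in the magazine and are not toppled or taken out. Lay that blank flat between the guides of the holding fixture with its end pushed up against the end stop, then swing the hold-down arm over so that its rubber foot rests on the blank. Leave the other things on the table where they are.

Things in the scene. Friction and masses are not known exactly. Their poses are not given: they have to be found in the camera images.
- magazine: Bench magazine for a stack of blanks, bare aluminium and steel, fixed, 100 x 166 x 40 mm. Origin on the table under its middle, z up; blanks leave along its -y (roughly to the robot's right). Floor 8 mm above the table, y -79 to +87 mm. Side rails 60 mm apart inside, up to 28 mm above the table; low back stop at y=+81 mm.
- gate (a point): Middle of the opening under the magazine's steel gate plate (magazine x=0, y=-79, z=15 mm, on the gate's outer face). The opening is 14 mm high above the floor and 62 mm wide, so just one blank passes; the plate above it (86 mm wide, 4 mm thick, top 40 mm above the table, two thumb screws 5 mm proud) holds the lower blanks of the stack back.
- bottom_blank: The bottom blank: plain brown acetate block, 56 (its x) x 150 (its y) x 10 mm, about 110 g, like the four above it; ends alike. Origin in the middle of its underside. Starts flat on the magazine floor along the magazine's y; its -y end sticks out 36 to 52 mm past the gate and overhangs (underside 8 mm above the table), free to be pinched on its long sides from above.
- stack_blank1: Stack blank 1 of 4 counted from below; same block, 56 x 150 x 10 mm, origin in the middle of its underside. Starts in the magazine, origin 18 mm above the table; once the bottom blank is out it comes to rest 10 mm lower.
- stack_blank2: Stack blank 2 of 4 counted from below; same block, 56 x 150 x 10 mm, origin in the middle of its underside. Starts in the magazine, origin 28 mm above the table; once the bottom blank is out it comes to rest 10 mm lower.
- stack_blank3: Stack blank 3 of 4 counted from below; same block, 56 x 150 x 10 mm, origin in the middle of its underside. Starts in the magazine, origin 38 mm above the table; once the bottom blank is out it comes to rest 10 mm lower.
- stack_blank4: Stack blank 4 of 4 counted from below; same block, 56 x 150 x 10 mm, origin in the middle of its underside. Starts in the magazine, origin 48 mm above the table; once the bottom blank is out it comes to rest 10 mm lower.
- fixture: Holding fixture, bare aluminium bed and steel guides, fixed. Origin on the table, z up; +x runs from its open loading end to its end stop (roughly away from the robot). Bed top 12 mm above the table, x -35 to +120, y +-50 mm. Guides x -10 to +70 mm stand 62 mm apart, upright to 18 mm above the table, then flared outward to 25 mm. End stop face at x=+75 mm, top 21 mm above the table.
- seat (a point): Where the origin (middle of the underside) of a properly laid blank comes: fixture x=0, y=0, z=12 mm; the blank's 150 mm lie along the fixture's x. Its last 40 mm then overhang the bed at the open -x end, with room for fingers beside and below.
- hold_down (a joint): Hinge of the hold-down arm, rad; axis along the fixture's y. 2.1 = fully open, leaning back past upright away from the blank (to fixture +x) on its stop; 1.57 = upright; about 0.07 = foot resting on a blank; 0 = down with no blank. Swings freely (0.1 N m at most): it stays open by its weight and falls gently shut by its weight once pushed past upright.
- hold_down_hinge (a point): Hinge axis of the hold-down arm at the middle of the arm; fixture x=+94, y=0, z=38 mm. Closed, the arm (12 mm wide, 8 mm thick) runs from here towards the fixture's -x; open, it stands up.
- hold_down_knob (a point): Centre of the black ball knob, 18 mm across, at the free end of the hold-down arm, 66 mm from the hinge axis; the arm is straight between them. Arm open: about 33 mm beyond the hinge in fixture +x and 95 mm above the table.
- pliers: Bystander: pliers with red handles, 52 x 160 x 13 mm, lying on the table.
- paste_pot: Bystander: white pot with red lid, 65 mm across, 42 mm high.
- spectacle_frame: Bystander: brown spectacle frame, folded, 48 x 140 x 14 mm.
- small_carton: Bystander: small printed carton, 50 x 71 x 37 mm.
There are look-alikes about, which are no part of the job. Leave any turquoise look-alike of the bottom_blank alone.

How it is judged (in metres and radians):
On the way, in this order (a step that is already met when the one before it is completed fails the run):
1. the bottom blank is drawn clear of the gate and the other four lie squarely in the magazine (y of bottom_blank in the frame of magazine below -0.15 m and angle between each of stack_blank1, stack_blank2, stack_blank3, stack_blank4's own z axis and vertical below 0.06 rad and x of stack_blank1 in the frame of magazine between -0.008 and 0.008 m and y of stack_blank1 in the frame of magazine between -0.006 and 0.012 m and z of stack_blank1 in the frame of magazine between 0.004 and 0.012 m and x of stack_blank2 in the frame of magazine between -0.008 and 0.008 m and y of stack_blank2 in the frame of magazine between -0.006 and 0.012 m and z of stack_blank2 in the frame of magazine between 0.014 and 0.022 m and x of stack_blank3 in the frame of magazine between -0.008 and 0.008 m and y of stack_blank3 in the frame of magazine between -0.006 and 0.012 m and z of stack_blank3 in the frame of magazine between 0.024 and 0.032 m and x of stack_blank4 in the frame of magazine between -0.008 and 0.008 m and y of stack_blank4 in the frame of magazine between -0.006 and 0.012 m and z of stack_blank4 in the frame of magazine between 0.034 and 0.042 m), for 0.1 s.
2. the blank lies flat in the fixture between the guides, its end against the end stop, with the hold-down arm still open (x of bottom_blank in the frame of fixture between -0.004 and 0.004 m and y of bottom_blank in the frame of fixture between -0.0045 and 0.0045 m and z of bottom_blank in the frame of fixture below 0.0145 m and angle between the y axis of bottom_blank and the x axis of fixture, either way round below 0.07 rad and angle between bottom_blank's own z axis and vertical below 0.03 rad and value of joint hold_down above 1 rad), for 0.2 s.
3. the hold-down arm is down with its foot on the blank (x of bottom_blank in the frame of fixture between -0.004 and 0.004 m and y of bottom_blank in the frame of fixture between -0.0045 and 0.0045 m and z of bottom_blank in the frame of fixture below 0.0145 m and angle between the y axis of bottom_blank and the x axis of fixture, either way round below 0.07 rad and angle between bottom_blank's own z axis and vertical below 0.03 rad and value of joint hold_down below 0.13 rad), for 0.2 s.
At the end, for the whole second after the job is handed in: Drawn blank flat and at rest in the fixture, centre within 4 mm of x=0 (against the end stop) and 4.5 mm of y=0, on the bed, aligned; hold_down below 0.13 rad; the other four flat on one another in the magazine, within 8 mm of its middle in x and -6 to +12 mm in y, tilt under 0.06 rad (all of step 3 and linear speed of bottom_blank below 0.02 m/s and angle between each of stack_blank1, stack_blank2, stack_blank3, stack_blank4's own z axis and vertical below 0.06 rad and x of stack_blank1 in the frame of magazine between -0.008 and 0.008 m and y of stack_blank1 in the frame of magazine between -0.006 and 0.012 m and z of stack_blank1 in the frame of magazine between 0.004 and 0.012 m and x of stack_blank2 in the frame of magazine between -0.008 and 0.008 m and y of stack_blank2 in the frame of magazine between -0.006 and 0.012 m and z of stack_blank2 in the frame of magazine between 0.014 and 0.022 m and x of stack_blank3 in the frame of magazine between -0.008 and 0.008 m and y of stack_blank3 in the frame of magazine between -0.006 and 0.012 m and z of stack_blank3 in the frame of magazine between 0.024 and 0.032 m and x of stack_blank4 in the frame of magazine between -0.008 and 0.008 m and y of stack_blank4 in the frame of magazine between -0.006 and 0.012 m and z of stack_blank4 in the frame of magazine between 0.034 and 0.042 m); the robot touches nothing.
It fails at once if a blank of the stack is toppled, pulled out or lifted away (tilted over 0.35 rad, or over 35 mm out of place) (angle between any of stack_blank1, stack_blank2, stack_blank3, stack_blank4's own z axis and vertical above 0.35 rad or distance of any of stack_blank1, stack_blank2, stack_blank3, stack_blank4 from where it was at the start of the episode above 0.035 m).
It fails at once if a bystander is moved more than 30 mm (distance of any of pliers, paste_pot, spectacle_frame, small_carton from where it was at the start of the episode above 0.03 m).
It also fails if it takes over 58 s, if anything falls off the work surface, if the arm or the gripper's body presses on something with over 40 N, if the wrist force passes 120 N, or if a joint passes its speed limit or range.

## Robot

A 6-joint arm with a two-finger parallel gripper is mounted at the origin on the work surface; the furniture and walls round the work are solid. World frame = base frame: x ahead of the robot, y to its left, z up, the work surface at z = 0. Lengths are in m, angles in degrees, forces in N, time in s.
With the tool pointing down it reaches from about 0.375 to 0.9 m from the base axis. Payload 3.1 kg.
Tool frame: the origin (TCP) lies on the centre line of the jaws, within the pads' length; the fingertips stand finger_overhang ahead of it and the grasp point (between the pads) lies 5 mm behind it (finger_overhang is the distance from the TCP to the fingertips, in m); z points along the fingers, y is the line along which they close (so a half turn about z gives the same grasp; the last joint's range is limited). The gripper opens to 87 mm and grips with 3 to 60 N. Pads are 19 mm wide; open, the fingers measure 117 mm over their backs; the gripper's body (75 mm by 190 mm) begins 51 mm behind the grasp point.
Start: joints at [-10.227, 30.224, 82.088, -0, 67.689, -10.227], TCP at [0.625, 0, 0.237] pointing down, gripper open.
Joint ranges: [-176.69, 176.69], [-43.24, 126.21], [12.49, 139.97], [-82, 262], [0, 151.66], [-163.58, 163.58]. Speed limits (degrees/s): [159.86, 159.86, 180, 180, 180, 180].

## Interface

Orientations are given as a 3x3 rotation matrix whose columns are the frame's x, y, z axes.
In Python, from rig import read_state, capture, calibration, hand_in, finger_overhang gives the robot as it stands.
- The arm moves only by the tool send_rows, never from a script. Its argument "plan" is a list of rows, each a list of 5 numbers: the closure in counts, from 0 (fully open) to 255 (shut), then the shift along the tool's x, y, z in m, then the turn about the tool's z in rad. A call has 1 to 20 rows; each row shifts and turns the commanded pose from where the row before left it, along the tool's axes as they then stand; what a row does not reach is not made up. A row lasts 1/12 s, in which the tool goes at most 41.7 mm and 7.16 degrees, less where a joint would pass 70% of its speed; a pose out of reach is approached as far as the arm can. A call is refused whole if a number of a shift passes 0.0417 or a number of a turn 0.125, either way. A call with a gripper value outside its range is refused whole. The fingers move at their own pace and stop on an object; the grip force is fixed at half the most. Time passes only in rows, so rows that do not move let the fingers close. It gives the time, the measured TCP pose, the force, the opening and the grip force at its end, in the units of the state.
- read_state(): the state, without advancing time (a new reading comes with each control period).
- capture(name): name is "scene" or "side" or "wrist"; returns (picture, depth): 420x560x3 uint8, blue, green, red; 420x560 float32, m along the optical axis (not along the pixel's ray), 0 where there is no reading.
- calibration(name): a dict with "fx", "fy", "cx", "cy" (pixels), "xyz" and "rotation" of the camera in the world. Camera axes: x right, y down, z forward; pixel columns grow to the right and rows downward; lengths in m; the calibration is good to about 2 mm. The wrist camera is an equidistant fisheye: a pixel r from the principal point sees the ray r / f radians off the axis. A picture is of the moment at which its call begins: read the wrist's pose just before it. calibration takes no time and is no camera call; for the wrist camera it gives the pose at the moment of the call.
- hand_in(): hands the job in; it is judged then, once.
The state is a dict: "time_s": time; "joint_positions": joint angles; "qvel": joint speeds; "tau": joint torques, N m; "position": TCP position; "tcp_rot": TCP orientation; "force": force on the tool from outside, world axes, zero at the start; "moment": the same for the moment, N m; "opening": opening from 0.0 (shut) to 1.0 (fully open); "grasp_force": force on a finger pad.
Only numpy, scipy, OpenCV 4.12 (cv2) and the standard library are available. Lean on these libraries where they do the work, as an engineer would, in place of code of your own. Each camera call takes 0.05 s, during which the arm holds its last target. There are 200 camera calls.

## Working session

There is one attempt and no reset: what is moved stays moved. The work goes in short steps, Python scripts to look and compute and a tool call to move; the robot and the scene stay as the last step left them, time stands still between calls to the robot, and variables do not carry over. Pictures are saved under pics/ and viewed, at most 10 in all, crops included, and the job is handed in when it is done.

Besides the shell and the picture viewer there is one more tool, called as name([rows], argument=value, ...), one row to a line, values as JSON. send_rows: Moves the arm, as the interface text tells. Its arguments: {"type":"object","properties":{"plan":{"type":"array","items":{"type":"array","items":{"type":"number"}}}},"required":["plan"]}

```bash
ls; mkdir -p pics
python3 - <<'E'
from rig import *
import cv2,numpy as np
print(read_state()); print(finger_overhang if not callable(finger_overhang) else finger_overhang())
for n in("scene","side"):
    p,d=capture(n); cv2.imwrite(f"pics/{n}0.png",p); np.save(f"{n}0.npy",d); print(n,calibration(n))
E
```

```text
pics
{'time_s': 0.0, 'joint_positions': array([-1.02272697e+01,  3.02789852e+01,  8.21548600e+01, -1.49918599e-03,
        6.76887759e+01, -1.02264129e+01]), 'qvel': array([ 0.07659432, -0.03101425,  0.00158096, -0.03511712,  0.07374549,
       -0.04085955]), 'tau': array([-5.45745443e-04, -4.40045428e+01, -1.76593530e+01,  6.32597599e-02,
        5.83207863e-02, -1.53719384e-04]), 'position': array([6.24311870e-01, 1.46740449e-04, 2.35579863e-01]), 'tcp_rot': array([[ 5.37060481e-06,  9.99997773e-01, -2.11043449e-03],
       [ 9.99999937e-01, -4.61894871e-06,  3.56166490e-04],
       [ 3.56155949e-04, -2.11043627e-03, -9.99997710e-01]]), 'force': array([-0.04760931, -0.67980885, -0.98755346]), 'moment': array([-0.00439451,  0.03129909,  0.0133578 ]), 'grasp_force': 0.0, 'opening': 1.0001726985062844}
0.014
scene {'fx': 394.59237647722534, 'fy': 394.59237647722534, 'cx': 282.6516372643611, 'cy': 211.88942628508437, 'xyz': array([0.09483816, 0.7244569 , 0.52724168]), 'rotation': array([[-0.87797885, -0.19916155,  0.43530197],
       [-0.47817869,  0.40728661, -0.77811488],
       [-0.0223221 , -0.89132053, -0.45282384]])}
side {'fx': 493.6738909334618, 'fy': 493.6738909334618, 'cx': 286.4654685146301, 'cy': 212.65076278337287, 'xyz': array([0.04063009, 0.78016433, 0.94754421]), 'rotation': array([[-0.87848763, -0.30661535,  0.36639666],
       [-0.47726593,  0.59824529, -0.64367679],
       [-0.02183389, -0.74033074, -0.67188814]])}
```

View pics/scene0.png

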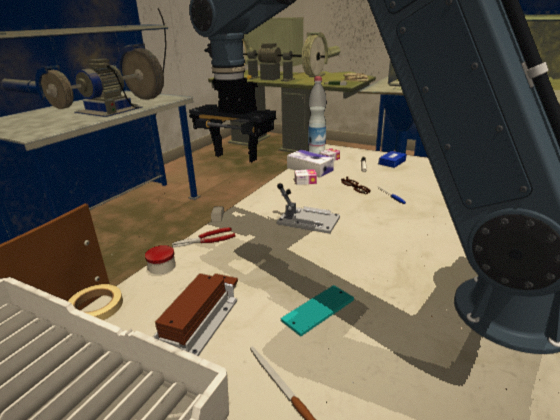

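View pics/side0.png

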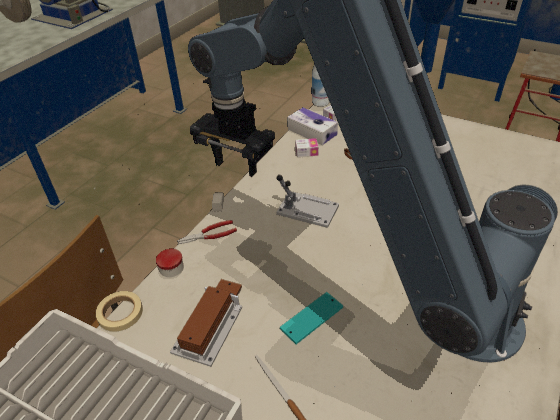

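The scene view shows the brown stack at (190,300), its protruding end near (225,283) and the fixture at (308,217) with its arm open. In the side view they are at (208,315) with the end at (230,288), and at (308,208).

```bash
cat > h.py <<'E'
from rig import *
import cv2,numpy as np
def world(n,d,c=None):
    c=c or calibration(n); v,u=np.mgrid[0:420,0:560].astype(float)
    x=(u-c["cx"])/c["fx"]; y=(v-c["cy"])/c["fy"]
    if n=="wrist":
        r=np.hypot(x,y)+1e-9; s=np.tan(np.minimum(r,1.4))/r; x=x*s; y=y*s
    return np.dstack([x*d,y*d,d])@np.array(c["rotation"]).T+np.array(c["xyz"])
def rect(W,m):
    P=W[m][:,:2].astype(np.float32)
    if len(P)<5: return None
    (c,s,a)=cv2.minAreaRect(P*1000); return np.round(c,1),np.round(s,1),round(a,2),len(P)
E
python3 - <<'E'
from h import *
for n in("scene","side"):
    p=cv2.imread(f"pics/{n}0.png"); d=np.load(f"{n}0.npy"); W=world(n,d)
    hsv=cv2.cvtColor(p,cv2.COLOR_BGR2HSV); v,u=np.mgrid[0:420,0:560]
    Z=W[...,2]; ok=d>0
    reg=ok&(u>150)&(u<245)&(v>265)&(v<365)
    br=reg&(hsv[...,1]>120)&((hsv[...,0]<15)|(hsv[...,0]>172))
    tab=ok&(u>240)&(u<280)&(v>340)&(v<400); print(n,"table z",np.median(Z[tab]))
    print("top",rect(W,br&(abs(Z-.058)<.006)),np.median(Z[br&(abs(Z-.058)<.006)]))
    e=br&(abs(Z-.018)<.006); print("low",rect(W,e))
    gray=reg&(hsv[...,1]<60)
    print("gray",rect(W,gray&(Z>.003)&(Z<.045)))
    f=ok&(u>268)&(u<345)&(v>172)&(v<235)
    for lo,hi in((.007,.016),(.016,.03),(.03,.05),(.05,.08),(.08,.12)):
        m=f&(Z>lo)&(Z<hi)&(W[...,0]>.4)&(W[...,0]<1.0); print(lo,rect(W,m), W[m].mean(0).round(4) if m.any() else '')
E
python3 - <<'E'
import cv2,numpy as np
p=cv2.imread('pics/side0.png')
a=cv2.resize(p[265:365,160:260],(400,400),interpolation=cv2.INTER_CUBIC)
b=cv2.resize(p[165:235,260:350],(400,311),interpolation=cv2.INTER_CUBIC)
b=cv2.copyMakeBorder(b,0,89,0,0,cv2.BORDER_CONSTANT)
cv2.imwrite('pics/crop0.png',np.hstack([a,b]))
E
```

```text
scene table z 0.0017365401341312703
top (array([529.3, 301.7]), array([ 56.2, 151.5]), 9.17, 1712) 0.05819534694657286
low (array([533.7, 272.3]), array([ 54.9, 205.3]), 8.92, 136)
gray (array([545.5, 279.3]), array([163.2, 312.1]), 43.81, 1327)
0.007 (array([ 557.1, -300.6]), array([173.8, 416.8]), 17.77, 852) [ 0.5097 -0.1788  0.0125]
0.016 (array([ 555.6, -290.3]), array([141.9, 381.9]), 22.43, 359) [ 0.5419 -0.2204  0.0216]
0.03 (array([ 588.2, -283.2]), array([ 72.1, 284.5]), 20.96, 152) [ 0.598  -0.2772  0.0378]
0.05 (array([ 576.7, -156.7]), array([26.4, 14. ]), 7.61, 57) [ 0.5754 -0.1548  0.0662]
0.08 (array([ 582.7, -155.9]), array([36.4, 17.3]), 10.93, 71) [ 0.5839 -0.1536  0.0906]
side table z 0.0014526176781584077
top (array([528.5, 301. ]), array([ 57.8, 151.3]), 8.73, 1471) 0.0577218050109356
low (array([530.8, 272. ]), array([ 55.6, 206.4]), 10.41, 250)
gray (array([583.4, 278.3]), array([234.8, 290.6]), 32.09, 2252)
0.007 (array([ 534.2, -152.9]), array([220.5, 170.9]), 13.91, 991) [ 0.4986 -0.1573  0.0121]
0.016 (array([ 508.2, -162.6]), array([139.9,  90.6]), 5.28, 279) [ 0.5135 -0.1649  0.0206]
0.03 (array([ 557.2, -156.5]), array([30.9, 21.8]), 63.91, 71) [ 0.5596 -0.1554  0.0418]
0.05 (array([ 572.4, -157. ]), array([25.3, 15.5]), 49.95, 48) [ 0.573  -0.1561  0.0654]
0.08 (array([ 582.6, -156.3]), array([37.1, 19.3]), 3.85, 75) [ 0.5823 -0.1542  0.0909]
```

View pics/crop0.png

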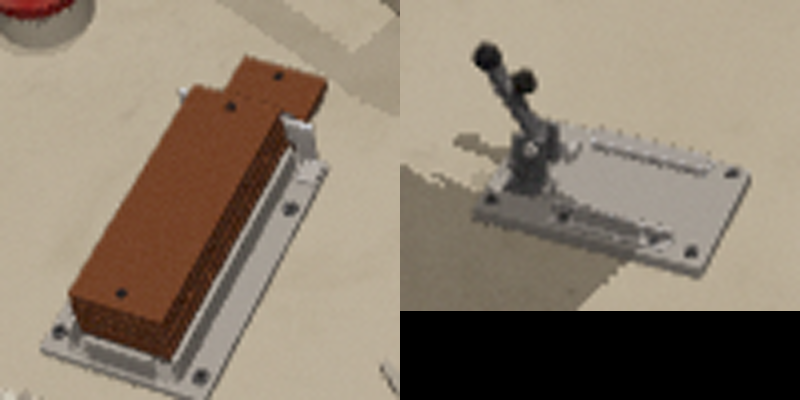

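The crops show the stack with the bottom blank's end past the gate (left; end corners at about (250,60) and (325,85)). They also show the fixture bed with two guides and the arm open and leaning back (right). Next I'll measure the fixture and the lower blank more cleanly, then look with the wrist camera.

Run:
```python
from h import *
for n in("scene","side"):
    p=cv2.imread(f"pics/{n}0.png"); d=np.load(f"{n}0.npy"); W=world(n,d); W[...,2]-=.0015
    hsv=cv2.cvtColor(p,cv2.COLOR_BGR2HSV); Z=W[...,2]
    X,Y=W[...,0],W[...,1]; box=(d>0)&(X>.38)&(X<.66)&(Y>-.26)&(Y<-.06)
    m=(box&(Z>.006)&(Z<.03)&(hsv[...,1]<70)).astype(np.uint8)
    k,l,s,c=cv2.connectedComponentsWithStats(m); i=1+s[1:,4].argmax(); print(n,"bed",rect(W,l==i),s[i])
    a=box&(Z>.05); print("knobarm",W[a].mean(0).round(3),W[a&(Z>.085)].mean(0).round(4),rect(W,a))
    br=(d>0)&(hsv[...,1]>120)&((hsv[...,0]<15)|(hsv[...,0]>172))
    e=br&(Z>.0145)&(Z<.022)&(Y<.228)&(Y>.12)&(abs(X-.55)<.06); print("end",rect(W,e),Y[e].min(),Y[e].max())
    pl=(d>0)&(hsv[...,1]>120)&((hsv[...,0]<8)|(hsv[...,0]>172))&(Z>.004)&(Z<.05)&(X>.5)&(X<.9)&(Y>-.15)&(Y<.27)&~e
    k,l,s,c=cv2.connectedComponentsWithStats(pl.astype(np.uint8))
    for i in range(1,k):
        if s[i,4]>30: print("red",rect(W,l==i),Z[l==i].max())
p,d=capture("wrist"); cv2.imwrite("pics/w0.png",p); np.save("w0.npy",d)
```

```text
scene bed (array([ 509.5, -162.5]), array([154.7, 105. ]), 5.5, 1040) [ 277  206   63   26 1040]
knobarm [ 0.58  -0.154  0.079] [ 0.5886 -0.1528  0.0935] (array([ 582.4, -155.9]), array([36.9, 17.3]), 10.93, 126)
end (array([547.7, 179. ]), array([22.4, 56.3]), 83.38, 100) 0.16958876328018213 0.19265879319288048
red (array([700.2,  16. ]), array([86.3, 11.5]), 55.94, 98) 0.013803809165744476
red (array([670.9,  39.4]), array([86.6, 11.8]), 48.66, 106) 0.01412545884509814
red (array([717. , 196.1]), array([61.3, 61.1]), 69.76, 421) 0.043299152408464825
side bed (array([ 508.7, -163.7]), array([155.5, 103.9]), 5.88, 1252) [ 276  193   63   33 1252]
knobarm [ 0.579 -0.155  0.08 ] [ 0.5868 -0.1532  0.0939] (array([ 580.9, -153.9]), array([40. , 20.3]), 15.38, 121)
end (array([545.8, 186.5]), array([55.2, 33.9]), 5.89, 187) 0.16758670068142545 0.20412210590904456
red (array([699.8,  15.1]), array([87.9, 15.2]), 56.12, 105) 0.014216049061469173
red (array([670. ,  38.6]), array([89. , 16.9]), 49.99, 100) 0.0165854974148944
red (array([717.4, 194.6]), array([63.5, 64.3]), 72.52, 439) 0.04611764002098834
```

View pics/w0.png

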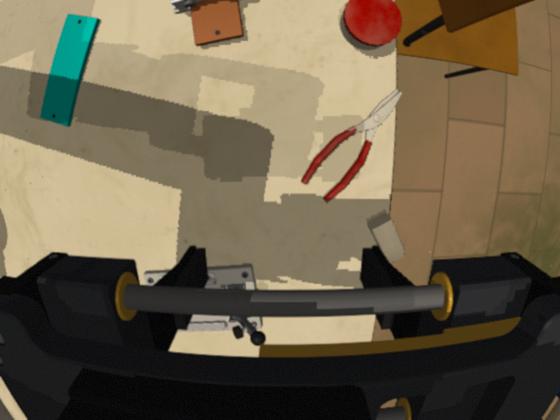

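The wrist view shows the blank end at (215,25), the pliers at (350,150) clear of the pull path, and the fixture with its knob at (258,338). I'll move above the protruding end.

send_rows([
  [0, 0.0316, -0.013, 0, 0],
  [0, 0.0316, -0.013, 0, 0],
  [0, 0.0316, -0.013, 0, 0],
  [0, 0.0316, -0.013, 0, 0],
  [0, 0.0316, -0.013, 0, 0],
  [0, 0.0316, -0.013, 0, 0],
  [0, 0, 0, 0.025, -0.0785],
  [0, 0, 0, 0.025, -0.0785],
  [0, 0, 0, 0.025, 0],
  [0, 0, 0, 0.025, 0],
  [0, 0, 0, 0, 0],
  [0, 0, 0, 0, 0],
])

```text
time_s: 1.15
position: [0.5459, 0.1895, 0.1354]
tcp_rot: [[-0.156, 0.988, -0.004], [0.988, 0.156, -0.001], [0.0, -0.004, -1.0]]
force: [-0.0, 0.1, -0.2]
opening: 0.998
grasp_force: 0.0
```

Run:
```python
from h import *
s=read_state(); print(s["position"],s["tcp_rot"].round(4),s["joint_positions"].round(1))
c=calibration("wrist"); p,d=capture("wrist"); cv2.imwrite("pics/w1.png",p); W=world("wrist",d,c)
hsv=cv2.cvtColor(p,cv2.COLOR_BGR2HSV); Z=W[...,2]
print(c["xyz"],c["rotation"].round(3))
br=(d>0)&(hsv[...,1]>110)&((hsv[...,0]<15)|(hsv[...,0]>172))&(abs(W[...,0]-.54)<.09)&(W[...,1]>.1)&(W[...,1]<.42)
for z in(.018,.058): 
    e=br&(abs(Z-z)<.006); print(z,rect(W,e),np.median(Z[e]))
```

```text
[0.5458933  0.18949499 0.13537387] [[-1.564e-01  9.877e-01 -3.800e-03]
 [ 9.877e-01  1.564e-01 -5.000e-04]
 [ 1.000e-04 -3.900e-03 -1.000e+00]] [ 8.1 34.4 94.  -0.  51.8 -0.9]
[0.53404202 0.26880172 0.28384058] [[ 0.988  0.151  0.042]
 [ 0.157 -0.944 -0.289]
 [-0.004  0.292 -0.956]]
0.018 (array([547.6, 192.6]), array([55.5, 45.3]), 8.82, 3144) 0.01831365173414401
0.058 (array([532.2, 289.4]), array([ 55.5, 126.6]), 8.62, 13972) 0.0582864796721346
```

View pics/w1.png

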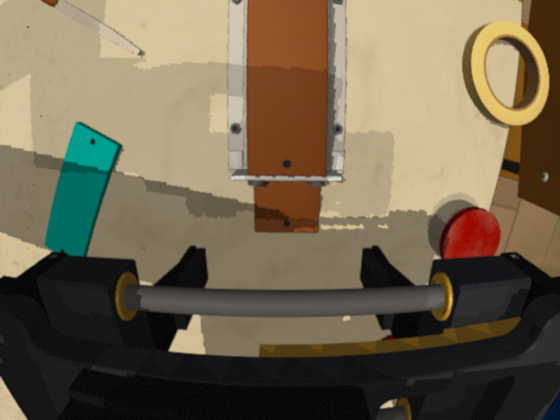

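The wrist view shows the blank end from (255,183) to (319,232) under the gate plate at row 178. The tool is nearly centred, so I'll descend and grip.

send_rows([
  [0, 0, 0.002, 0.03, 0],
  [0, 0, 0, 0.03, 0],
  [0, 0, 0, 0.03, 0],
  [0, 0, 0, 0.02, 0],
  [0, 0, 0, 0.007, 0],
  [0, 0, 0, 0, 0],
  [255, 0, 0, 0, 0],
  [255, 0, 0, 0, 0],
  [255, 0, 0, 0, 0],
  [255, 0, 0, 0, 0],
  [255, 0, 0, 0, 0],
  [255, 0, 0, 0, 0],
  [255, 0, 0, 0, 0],
  [255, 0, 0, 0, 0],
  [255, 0, 0, 0, 0],
  [255, 0, 0, 0, 0],
])

```text
time_s: 2.53
position: [0.549, 0.1899, 0.0202]
tcp_rot: [[-0.157, 0.988, 0.0], [0.988, 0.157, -0.0], [-0.0, 0.0, -1.0]]
force: [-1.2, -0.6, 6.2]
opening: 0.644
grasp_force: 30.0
```

send_rows([
  [255, -0.003, 0, 0, 0],
  [255, -0.006, 0, 0, 0],
  [255, -0.006, 0, 0, 0],
  [255, -0.006, 0, 0, 0],
  [255, -0.006, 0, 0, 0],
  [255, -0.006, 0, 0, 0],
  [255, -0.006, 0, 0, 0],
  [255, -0.006, 0, 0, 0],
  [255, -0.006, 0, 0, 0],
  [255, -0.006, 0, 0, 0],
  [255, -0.006, 0, 0, 0],
  [255, -0.006, 0, 0, 0],
])

```text
time_s: 3.53
position: [0.5594, 0.1227, 0.0195]
tcp_rot: [[-0.156, 0.988, -0.0], [0.988, 0.156, 0.001], [0.001, -0.0, -1.0]]
force: [-1.1, 3.0, 0.8]
opening: 0.641
grasp_force: 30.0
```

send_rows([
  [255, -0.005, 0, 0, 0],
  [255, -0.005, 0, 0, 0],
  [255, -0.005, 0, 0, 0],
  [255, -0.005, 0, 0, 0],
  [255, -0.005, 0, 0, 0],
  [255, -0.005, 0, 0, 0],
  [255, -0.005, 0, 0, 0],
  [255, -0.006, 0, 0, 0],
  [255, -0.006, 0, 0, 0],
  [255, -0.006, 0, 0, 0],
  [255, -0.006, 0, 0, 0],
  [255, 0, 0, 0, 0],
  [255, 0, 0, 0, 0],
  [255, 0, 0, 0, 0],
  [255, 0, 0, 0, 0],
])

```text
time_s: 4.78
position: [0.5688, 0.0638, 0.0195]
tcp_rot: [[-0.157, 0.988, -0.0], [0.988, 0.157, 0.0], [0.0, -0.0, -1.0]]
force: [-0.8, 0.0, 0.0]
opening: 0.634
grasp_force: 30.0
```

Run:
```python
from h import *
c=calibration("wrist"); p,d=capture("wrist"); cv2.imwrite("pics/w2.png",p); W=world("wrist",d,c)
hsv=cv2.cvtColor(p,cv2.COLOR_BGR2HSV); Z=W[...,2]
br=(d>0)&(hsv[...,1]>110)&((hsv[...,0]<15)|(hsv[...,0]>172))&(abs(W[...,0]-.54)<.09)&(W[...,1]>.05)&(W[...,1]<.42)
for z in(.018,.048,.058): 
    e=br&(abs(Z-z)<.005); print(z,rect(W,e),np.median(Z[e]))
p,d=capture("side"); W=world("side",d); Z=W[...,2]
hsv=cv2.cvtColor(p,cv2.COLOR_BGR2HSV)
br=(d>0)&(hsv[...,1]>110)&((hsv[...,0]<15)|(hsv[...,0]>172))&(abs(W[...,0]-.53)<.09)&(W[...,1]>.2)&(W[...,1]<.42)
e=br&(Z>.042); A=np.c_[W[e][:,:2],np.ones(e.sum())]; print("side",rect(W,e),np.median(Z[e]))
e&=Z>np.median(Z[e])-.005; A=np.c_[W[e][:,:2],np.ones(e.sum())]; print(np.linalg.lstsq(A,Z[e],rcond=None)[0])
```

```text
0.018 (array([559.5, 122.7]), array([ 57.3, 139.6]), 9.0, 31542) 0.017373199660325495
0.048 None 0.048351003978808024
0.058 None 0.06225743278047509
side (array([529.4, 300.9]), array([ 57.9, 150.4]), 9.15, 1451) 0.0477208322303887
[ 0.00540267 -0.00039775  0.04497763]
```

The stack has dropped squarely: its top is at z=0.048 and level. The bottom blank is out, gripped 54.5 mm from its centre. I'll lift it and carry it over to the fixture.

send_rows([
  [255, 0, 0, -0.02, 0],
  [255, 0, 0, -0.03, 0],
  [255, 0, 0, -0.03, 0],
  [255, 0, 0, -0.03, 0],
  [255, -0.0207, -0.0221, -0.01, 0],
  [255, -0.0207, -0.0221, 0, 0],
  [255, -0.0207, -0.0221, 0, 0],
  [255, -0.0207, -0.0221, 0, 0],
  [255, -0.0207, -0.0221, 0, 0],
  [255, -0.0207, -0.0221, 0, 0],
  [255, -0.0207, -0.0221, 0, 0],
  [255, -0.0207, -0.0221, 0, 0],
  [255, -0.0207, -0.0221, 0, 0],
  [255, -0.0207, -0.0221, 0, 0],
  [255, 0, 0, 0, 0],
])

```text
time_s: 6.13
position: [0.3811, -0.1786, 0.1397]
tcp_rot: [[-0.152, 0.988, -0.0], [0.988, 0.152, -0.001], [-0.001, -0.001, -1.0]]
force: [0.9, -0.3, -1.4]
opening: 0.636
grasp_force: 30.0
```

send_rows([
  [255, 0, 0, 0, 0.08],
  [255, 0, 0, 0, 0.11],
  [255, 0, 0, 0, 0.11],
  [255, 0, 0, 0, 0.11],
  [255, 0, 0, 0, 0.11],
  [255, 0, 0, 0, 0.11],
  [255, 0, 0, 0, 0.11],
  [255, 0, 0, 0, 0.11],
  [255, 0, 0, 0, 0.11],
  [255, 0, 0, 0, 0.11],
  [255, 0, 0, 0, 0.11],
  [255, 0, 0, 0, 0.11],
  [255, 0, 0, 0, 0.11],
  [255, 0, 0, 0, 0.11],
  [255, 0, 0, 0, 0.11],
  [255, 0, 0, 0, 0.008],
  [255, 0, 0, 0, 0],
  [255, 0, 0, 0, 0],
])

```text
time_s: 7.63
position: [0.3832, -0.1751, 0.1396]
tcp_rot: [[0.995, 0.102, -0.0], [0.102, -0.995, 0.0], [-0.0, -0.0, -1.0]]
force: [0.5, -0.5, -0.6]
opening: 0.644
grasp_force: 30.0
```

```bash
cat > look.py <<'E'
from h import *
import sys
s=read_state(); print(s["position"].round(4),s["tcp_rot"].round(3).tolist(),s["joint_positions"].round(1))
c=calibration("wrist"); p,d=capture("wrist"); cv2.imwrite(sys.argv[1],p); W=world("wrist",d,c)
np.save("wW.npy",W); np.save("wd.npy",d)
hsv=cv2.cvtColor(p,cv2.COLOR_BGR2HSV); X,Y,Z=W[...,0],W[...,1],W[...,2]
br=(d>0)&(hsv[...,1]>110)&((hsv[...,0]<15)|(hsv[...,0]>172))&(X>.35)&(X<.7)&(Y<-.05)&(Y>-.3)&(Z>.01)&(Z<.3)
m=br.astype(np.uint8); k,l,st,_=cv2.connectedComponentsWithStats(m); i=1+st[1:,4].argmax(); e=l==i
print("blank",rect(W,e),np.median(Z[e]),np.linalg.lstsq(np.c_[W[e][:,:2],np.ones(e.sum())],Z[e],rcond=None)[0].round(4))
box=(d>0)&(X>.40)&(X<.66)&(Y>-.26)&(Y<-.06)&(hsv[...,1]<70)
for lo,hi in((.006,.03),(.009,.0145),(.0145,.028)):
    m=(box&(Z>lo)&(Z<hi)).astype(np.uint8)
    k,l,st,_=cv2.connectedComponentsWithStats(m)
    for i in range(1,k):
        if st[i,4]>150: print(lo,rect(W,l==i),st[i])
E
python3 look.py pics/w3.png
```

```text
[ 0.3832 -0.1751  0.1396] [[0.995, 0.102, -0.0], [0.102, -0.995, 0.0], [-0.0, -0.0, -1.0]] [-39.8  25.  116.    0.   39.   44.3]
blank (array([ 462.7, -167.8]), array([178.9,  59.3]), 5.21, 31425) 0.1374601329849924 [-0.0038 -0.0007  0.139 ]
0.006 (array([ 500.5, -166.9]), array([133.6, 100. ]), 6.26, 1999) [ 229    0  118  151 1999]
0.009 (array([ 555.6, -122.4]), array([14.5, 23.5]), 7.24, 377) [229   0  28  15 377]
0.009 (array([ 559.1, -160.4]), array([12.8, 14.4]), 5.2, 233) [279   0  18  13 233]
0.009 (array([ 504.5, -206.5]), array([133.5,  23.9]), 8.45, 849) [318   0  29 151 849]
0.0145 (array([ 555.9, -143.2]), array([12.3, 19.6]), 5.06, 233) [255   0  24  14 233]
0.0145 (array([ 559.6, -177.8]), array([12.4, 19.8]), 5.98, 231) [297   0  24  14 231]
```

View pics/w3.png

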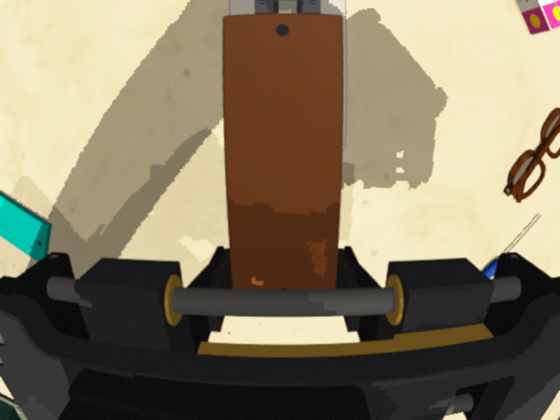

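The blank is held level and aligned: its far end is at row 15, and the bed edge shows on its right at column 345. I'll lower it to just above the guides and measure again.

send_rows([
  [255, 0.005, 0.001, 0.025, 0],
  [255, 0.005, 0.001, 0.025, 0],
  [255, 0.005, 0.001, 0.025, 0],
  [255, 0.004, 0.001, 0.019, 0],
  [255, 0, 0, 0, 0],
  [255, 0, 0, 0, 0],
  [255, 0, 0, 0, 0],
])

```text
time_s: 8.27
position: [0.4024, -0.1776, 0.0461]
tcp_rot: [[0.995, 0.1, 0.0], [0.1, -0.995, -0.0], [0.0, 0.0, -1.0]]
force: [0.3, 0.1, -0.9]
opening: 0.637
grasp_force: 30.0
```

```bash
python3 look.py pics/w4.png
python3 - <<'E'
import cv2
p=cv2.imread('pics/w4.png')[0:260,160:420]; cv2.imwrite('pics/w4c.png',cv2.resize(p,(600,600),interpolation=cv2.INTER_CUBIC))
E
```

```text
[ 0.4024 -0.1776  0.0461] [[0.995, 0.1, 0.0], [0.1, -0.995, -0.0], [0.0, 0.0, -1.0]] [-38.4  37.6 116.7  -0.   25.6  45.8]
blank (array([ 461.9, -171.4]), array([141.1,  64. ]), 9.08, 31499) 0.043963064549757014 [-0.0032 -0.0014  0.0452]
0.006 (array([ 492.7, -167.2]), array([120. , 100.5]), 5.95, 12509) [  193     0   177   201 12509]
0.009 (array([ 492.7, -167.2]), array([120. , 100.5]), 5.95, 6454) [ 193    0  177  201 6454]
0.0145 (array([ 542.6, -141.9]), array([ 5.1, 14.2]), 4.54, 259) [230   0  28  11 259]
0.0145 (array([ 546.6, -181.8]), array([ 4.1, 14.3]), 9.9, 247) [305   0  27  10 247]
0.0145 (array([ 493.9, -128.4]), array([80.1, 14.3]), 5.83, 2706) [ 199   15   25  147 2706]
0.0145 (array([ 502.1, -205.6]), array([80.1, 13.1]), 6.11, 2363) [ 342   14   22  147 2363]
0.0145 (array([ 447.9, -212. ]), array([8.3, 8.2]), 52.46, 172) [344 177  16  15 172]
```

View pics/w4c.png

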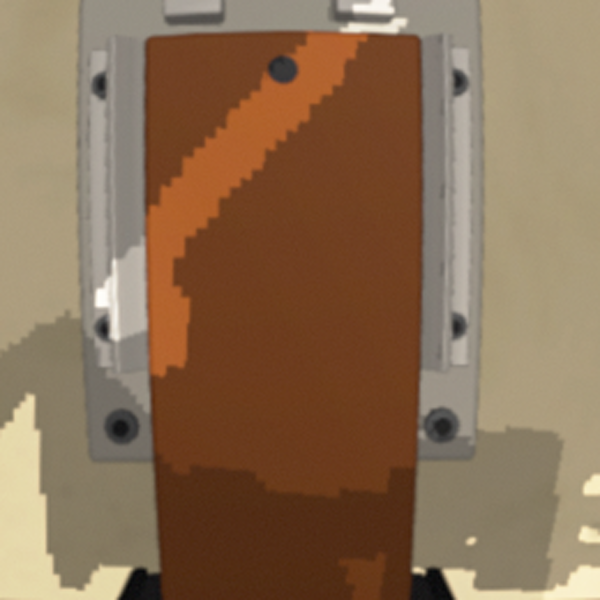

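The crop shows the blank centred between the guides (guides at columns 95-140 and 425-470, blank 147-420). It is about 11 mm short of the stop blocks at row 20. I'll lower it.

send_rows([
  [255, 0, -0.0005, 0.004, -0.003],
  [255, 0, 0, 0.004, 0],
  [255, 0, 0, 0.004, 0],
  [255, 0, 0, 0.003, 0],
  [255, 0, 0, 0.003, 0],
  [255, 0, 0, 0.002, 0],
  [255, 0, 0, 0.001, 0],
  [255, 0, 0, 0, 0],
  [255, 0, 0, 0, 0],
  [255, 0, 0, 0, 0],
])

```text
time_s: 9.15
position: [0.4023, -0.177, 0.0246]
tcp_rot: [[0.995, 0.103, -0.0], [0.103, -0.995, 0.0], [-0.0, -0.0, -1.0]]
force: [-0.0, 0.3, 0.0]
opening: 0.638
grasp_force: 30.0
```

Still no contact. I'll go slightly lower, then slide toward the stop.

send_rows([
  [255, 0, 0, 0.001, 0],
  [255, 0.003, 0, 0, 0],
  [255, 0.003, 0, 0, 0],
  [255, 0.002, 0, 0, 0],
  [255, 0.001, 0, 0, 0],
  [255, 0.001, 0, 0, 0],
  [255, 0, 0, 0, 0],
  [255, 0, 0, 0, 0],
  [255, 0, 0, 0, 0],
])

```text
time_s: 9.9
position: [0.4112, -0.1754, 0.024]
tcp_rot: [[0.995, 0.103, -0.002], [0.103, -0.995, 0.001], [-0.002, -0.001, -1.0]]
force: [-4.6, 0.7, 6.4]
opening: 0.637
grasp_force: 30.0
```

send_rows([
  [255, 0.001, 0, 0, 0],
  [255, 0.001, 0, 0, 0],
  [255, 0, 0, 0, 0],
  [255, 0, 0, 0, 0],
])

```text
time_s: 10.23
position: [0.413, -0.1751, 0.024]
tcp_rot: [[0.995, 0.103, -0.002], [0.103, -0.995, 0.001], [-0.002, -0.002, -1.0]]
force: [-3.2, -1.1, 6.7]
opening: 0.639
grasp_force: 30.0
```

send_rows([
  [255, 0.001, 0, 0, 0],
  [255, 0.001, 0, 0, 0],
  [255, 0, 0, 0, 0],
  [255, 0, 0, 0, 0],
])

```text
time_s: 10.57
position: [0.4139, -0.1749, 0.024]
tcp_rot: [[0.995, 0.103, -0.004], [0.103, -0.995, 0.002], [-0.004, -0.002, -1.0]]
force: [-6.7, -3.0, 7.6]
opening: 0.64
grasp_force: 30.0
```

send_rows([
  [255, 0.001, 0, 0, 0],
  [255, 0.001, 0, 0, 0],
  [255, 0, 0, 0, 0],
  [255, 0, 0, 0, 0],
])

```text
time_s: 10.9
position: [0.4141, -0.1746, 0.024]
tcp_rot: [[0.995, 0.103, -0.008], [0.103, -0.995, 0.003], [-0.007, -0.004, -1.0]]
force: [-14.0, -8.0, 9.7]
opening: 0.638
grasp_force: 30.0
```

send_rows([
  [255, -0.0012, 0, 0, 0],
  [255, -0.0008, 0, 0, 0],
  [255, 0, 0, 0, 0],
  [0, 0, 0, 0, 0],
  [0, 0, 0, 0, 0],
  [0, 0, 0, 0, 0],
  [0, 0, 0, 0, 0],
  [0, 0, 0, 0, 0],
  [0, 0, 0, 0, 0],
  [0, 0, 0, -0.02, 0],
  [0, 0, 0, -0.025, 0],
  [0, 0, 0, -0.025, 0],
  [0, 0, 0, 0, 0],
  [0, 0, 0, 0, 0],
])

```text
time_s: 12.07
position: [0.417, -0.1761, 0.0945]
tcp_rot: [[0.995, 0.103, 0.003], [0.103, -0.995, -0.002], [0.002, 0.002, -1.0]]
force: [0.6, -0.4, -0.2]
opening: 1.003
grasp_force: 0.0
```

```bash
python3 look.py pics/w5.png
python3 - <<'E'
import cv2
p=cv2.imread('pics/w5.png')[0:260,160:420]; cv2.imwrite('pics/w5c.png',cv2.resize(p,(600,600),interpolation=cv2.INTER_CUBIC))
E
```

```text
[ 0.417  -0.1761  0.0945] [[0.995, 0.103, 0.003], [0.103, -0.995, -0.002], [0.002, 0.002, -1.0]] [-37.1  31.9 113.7  -0.   34.2  47. ]
blank (array([ 468.4, -169.3]), array([148.9,  55.7]), 6.31, 16312) 0.022292185425644748 [ 0.0005 -0.0007  0.022 ]
0.006 (array([ 509.1, -165.5]), array([152.3, 100.7]), 6.01, 14402) [  211     0   142   203 14402]
0.009 (array([ 509.2, -165.6]), array([152. , 100.8]), 5.87, 8484) [ 211    0  142  203 8484]
0.0145 (array([ 561.6, -142.5]), array([24.1, 19.9]), 6.47, 543) [242   7  29  33 543]
0.0145 (array([ 565.1, -176.9]), array([23.2, 20.2]), 8.0, 516) [292   8  30  31 516]
0.0145 (array([ 543.6, -141.6]), array([ 5.6, 14.2]), 9.01, 164) [241  41  22   9 164]
0.0145 (array([ 548.1, -181.3]), array([ 6.1, 14.3]), 3.97, 170) [300  40  22  10 170]
0.0145 (array([ 494.1, -128.8]), array([80.2, 15. ]), 6.08, 1873) [ 216   56   23  117 1873]
0.0145 (array([ 502.3, -204.7]), array([80. , 15.4]), 6.23, 1936) [ 325   56   23  117 1936]
```

View pics/w5c.png

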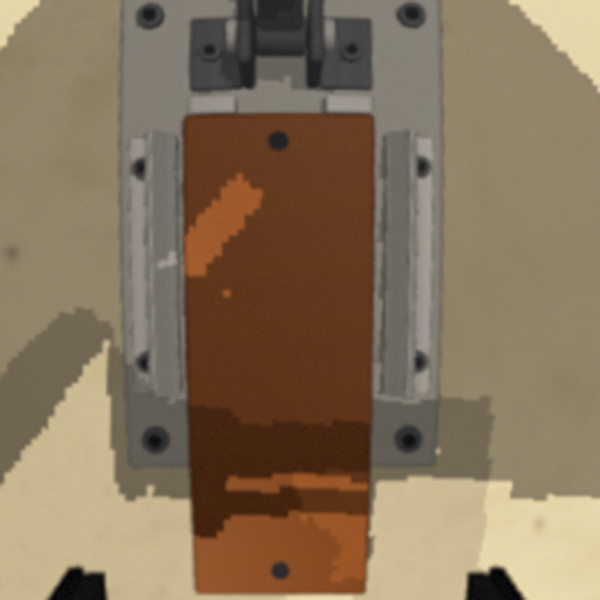

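The crop shows the blank seated: its end is against the stop blocks at row 113, it sits between the guides, and it is level. By measurement it is at fx≈0, fy≈+0.6 mm. Now I'll go behind the knob with closed fingers.

send_rows([
  [0, 0, 0, -0.035, 0],
  [255, 0, 0, -0.04, 0],
  [255, 0.02, 0, 0, 0],
  [255, 0.03, 0, 0, 0],
  [255, 0.03, -0.0005, 0, 0],
  [255, 0.03, 0, 0, 0],
  [255, 0.03, 0, 0, 0],
  [255, 0.03, 0, 0, 0],
  [255, 0.03, 0, 0, 0],
  [255, 0.018, 0, 0, 0],
  [255, 0, 0, 0, 0],
  [255, 0, 0, 0.03, 0],
  [255, 0, 0, 0.03, 0],
  [255, 0, 0, 0.02, 0],
  [255, 0, 0, 0, 0],
  [255, 0, 0, 0, 0],
])

```text
time_s: 13.45
position: [0.6306, -0.1522, 0.0862]
tcp_rot: [[0.995, 0.102, -0.006], [0.102, -0.995, 0.002], [-0.005, -0.003, -1.0]]
force: [0.3, 0.0, 0.1]
opening: 0.02
grasp_force: 0.0
```

```bash
cat > chk.py <<'E'
from h import *
import sys
s=read_state(); q=s["position"][:2]-np.array([.4684,-.1699]); R=np.array([[.9945,.1045],[-.1045,.9945]]); print("tcp fix",(R@q).round(4),s["position"][2].round(4),s["force"].round(1))
for n in("scene","side"):
    p,d=capture(n); W=world(n,d); F=(W[...,:2]-[.4684,-.1699])@R.T; Z=W[...,2]-.0015
    a=(d>0)&(abs(F[...,1])<.025)&(F[...,0]>-.0)&(F[...,0]<.145)&(Z>.033)&(Z<.2)
    for lo,hi in((.033,.05),(.05,.07),(.07,.085),(.085,.11),(.11,.2)):
        m=a&(Z>lo)&(Z<hi)
        if m.any(): print(n,lo,m.sum(),"fx",F[m][:,0].min().round(3),F[m][:,0].max().round(3),"fy",F[m][:,1].mean().round(4))
    cv2.imwrite(f"pics/{n}_{sys.argv[1]}.png",p)
E
python3 chk.py a
```

```text
tcp fix [0.1632 0.0006] 0.0862 [0.3 0.  0.1]
scene 0.033 64 fx 0.083 0.109 fy 0.0061
scene 0.05 35 fx 0.097 0.118 fy 0.0034
scene 0.07 48 fx 0.097 0.124 fy 0.0043
scene 0.085 43 fx 0.101 0.134 fy 0.005
scene 0.11 169 fx 0.125 0.145 fy 0.0008
side 0.033 63 fx 0.083 0.105 fy 0.0043
side 0.05 34 fx 0.094 0.118 fy 0.0035
side 0.07 43 fx 0.095 0.123 fy 0.0031
side 0.085 46 fx 0.098 0.135 fy 0.0035
side 0.11 188 fx 0.125 0.145 fy 0.0
```

send_rows([
  [255, -0.008, 0, 0, 0],
  [255, -0.008, 0, 0, 0],
  [255, -0.006, 0, 0, 0],
  [255, -0.006, 0, 0, 0],
  [255, -0.006, 0, 0, 0],
  [255, -0.006, 0, 0, 0],
  [255, -0.006, 0, 0, 0],
  [255, -0.006, 0, 0, 0],
  [255, -0.006, 0, 0, 0],
  [255, -0.006, 0, 0, 0],
  [255, -0.006, 0, 0, 0],
  [255, 0, 0, 0, 0],
  [255, 0, 0, 0, 0],
])

```text
time_s: 14.63
position: [0.5628, -0.1599, 0.0884]
tcp_rot: [[0.995, 0.102, -0.001], [0.102, -0.995, 0.0], [-0.001, -0.0, -1.0]]
force: [0.5, -0.6, -0.4]
opening: 0.006
grasp_force: 0.0
```

```bash
python3 chk.py b
```

```text
tcp fix [0.0949 0.0001] 0.0884 [ 0.5 -0.6 -0.4]
scene 0.033 62 fx 0.083 0.109 fy 0.0067
scene 0.05 37 fx 0.053 0.086 fy 0.0061
scene 0.07 69 fx 0.053 0.106 fy 0.0055
scene 0.085 117 fx 0.05 0.106 fy 0.0063
scene 0.11 184 fx 0.056 0.087 fy 0.0014
side 0.033 58 fx 0.083 0.106 fy 0.0051
side 0.05 38 fx 0.049 0.085 fy 0.0048
side 0.07 38 fx 0.049 0.09 fy 0.0039
side 0.085 56 fx 0.046 0.089 fy 0.0034
side 0.11 182 fx 0.055 0.083 fy 0.0006
```

send_rows([
  [255, 0, 0, 0, 0],
  [255, 0, 0, 0, 0],
  [255, 0, 0, 0, 0],
  [255, 0, 0, 0, 0],
  [255, 0, 0, 0, 0],
  [255, 0, 0, 0, 0],
  [255, 0, 0, -0.03, 0],
  [255, 0, 0, -0.03, 0],
  [255, 0, 0, -0.03, 0],
  [255, 0, 0, 0, 0],
  [255, 0, 0, 0, 0],
  [255, 0, 0, 0, 0],
])

```text
time_s: 15.73
position: [0.5628, -0.1597, 0.1782]
tcp_rot: [[0.995, 0.103, -0.001], [0.103, -0.995, 0.0], [-0.001, -0.001, -1.0]]
force: [-0.7, -0.3, -0.7]
opening: 0.006
grasp_force: 0.0
```

```bash
python3 chk.py c
python3 - <<'E'
import cv2
p=cv2.imread('pics/side_c.png')[160:245,250:360]; cv2.imwrite('pics/sc.png',cv2.resize(p,(660,510),interpolation=cv2.INTER_CUBIC))
E
```

```text
tcp fix [0.095  0.0003] 0.1782 [-0.7 -0.3 -0.7]
scene 0.033 163 fx 0.019 0.11 fy 0.0052
scene 0.05 5 fx 0.024 0.03 fy 0.0035
scene 0.11 140 fx 0.083 0.107 fy 0.0068
side 0.033 164 fx 0.019 0.108 fy 0.0031
side 0.05 10 fx 0.022 0.051 fy 0.0038
side 0.11 60 fx 0.081 0.104 fy 0.0046
```

View pics/sc.png

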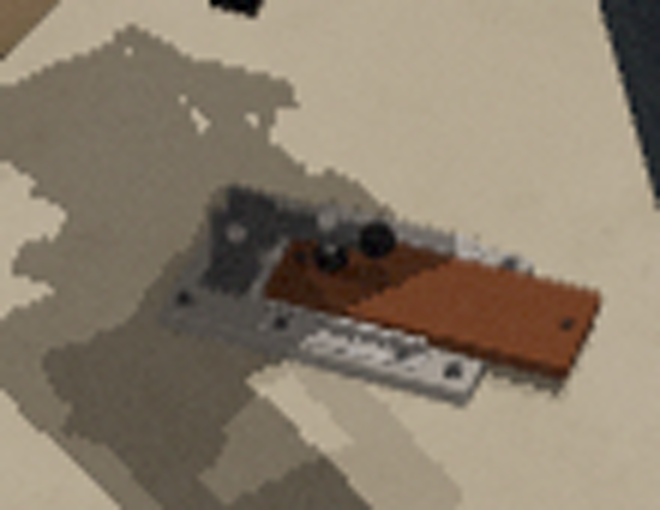

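The side crop shows the arm down with its foot on the blank (knob at (377,240)). The knob top is at 51 mm, which matches a closed angle of about 0.07 rad. I'll do one last check of the blank and stack, then hand in.

Run:
```python
from h import *
R=np.array([[.9945,.1045],[-.1045,.9945]])
p,d=capture("side"); W=world("side",d); Z=W[...,2]-.0015; hsv=cv2.cvtColor(p,cv2.COLOR_BGR2HSV)
br=(d>0)&(hsv[...,1]>110)&((hsv[...,0]<15)|(hsv[...,0]>172))
F=(W[...,:2]-[.4684,-.1699])@R.T
e=br&(abs(F[...,1])<.05)&(abs(F[...,0])<.1)&(Z>.017)&(Z<.028); r=rect(W,e); print(r)
c=R@(np.array(r[0])/1000-[.4684,-.1699]); print("blank",c)
t=br&(W[...,1]>.2)&(Z>.04)&(Z<.052); r2=rect(W,t); print("stack",r2)
if abs(c[0])<.004 and abs(c[1])<.004 and np.hypot(*(r2[0]-[529,301]))<5: print(hand_in())
```

```text
(array([ 465.7, -166.5]), array([148.8,  57.8]), 6.53, 612)
blank [-0.00232985  0.00366345]
stack (array([681. , 381.6]), array([380.8, 368.2]), 2.66, 1893)
```

The stack mask caught other things, and the side camera has a bias of about 2 mm. I'll check from above with the wrist camera.

send_rows([
  [255, -0.03, 0, 0, 0],
  [255, -0.03, 0, 0, 0],
  [255, -0.03, 0, 0, 0],
  [255, -0.03, 0, 0, 0],
  [255, -0.02, 0, 0, 0],
  [255, 0, 0, 0.02, 0],
  [255, 0, 0, 0.02, 0],
  [255, 0, 0, 0, 0],
  [255, 0, 0, 0, 0],
])

```text
time_s: 16.63
position: [0.4232, -0.1737, 0.1374]
tcp_rot: [[0.995, 0.102, -0.003], [0.102, -0.995, 0.003], [-0.003, -0.003, -1.0]]
force: [1.1, 0.0, 0.0]
opening: 0.003
grasp_force: 0.0
```

```bash
python3 look.py pics/w6.png
python3 - <<'E'
from h import *
p,d=capture("side"); W=world("side",d); Z=W[...,2]-.0015; hsv=cv2.cvtColor(p,cv2.COLOR_BGR2HSV)
br=(d>0)&(hsv[...,1]>110)&((hsv[...,0]<15)|(hsv[...,0]>172))
t=br&(abs(W[...,1]-.3)<.09)&(abs(W[...,0]-.53)<.07)&(Z>.042)&(Z<.052); print("stack",rect(W,t))
p=cv2.imread('pics/w6.png')[0:260,160:420]; cv2.imwrite('pics/w6c.png',cv2.resize(p,(600,600),interpolation=cv2.INTER_CUBIC))
E
```

```text
[ 0.4232 -0.1737  0.1374] [[0.995, 0.102, -0.003], [0.102, -0.995, 0.003], [-0.003, -0.003, -1.0]] [-36.4  27.2 111.    0.   42.   47.8]
blank (array([ 468.3, -169.2]), array([149.3,  55.4]), 6.28, 10439) 0.022299058775385683 [ 0.0057 -0.0012  0.0197]
0.006 (array([ 510.8, -165.4]), array([154.7, 100.7]), 5.94, 10958) [  225    17   120   179 10958]
0.009 (array([ 510.8, -165.4]), array([154.7, 100.7]), 5.94, 6626) [ 225   17  120  179 6626]
0.0145 (array([ 561.8, -142.5]), array([24.3, 19.9]), 6.51, 430) [251  29  25  29 430]
0.0145 (array([ 565.3, -177.7]), array([24.3, 19.7]), 3.34, 406) [294  29  25  29 406]
0.0145 (array([ 494.2, -128.7]), array([79.9, 15.5]), 6.05, 1379) [ 229   73   20   98 1379]
0.0145 (array([ 502.9, -204.6]), array([81.1, 15.3]), 6.08, 1373) [ 321   72   20   98 1373]
stack (array([529. , 300.8]), array([ 57. , 151.1]), 8.45, 1420)
```

The wrist view puts the blank at (468.3, -169.2), unchanged and within 1 mm of the seat. The stack is square at (529, 301), and the robot is clear of everything.

```bash
python3 -c "
from rig import *
print(hand_in())"
```

```text
the job is handed in; nothing more can be done
None
```

The job is handed in at about 17 s of the 58 s allowed, though `hand_in()` returned no verdict. By my last camera check, the bottom blank lies flat within 1 mm of its seat, up against the end stop, with the hold-down foot resting on it, and the other four blanks sit squarely in the magazine.

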